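Index the funnel arm over the blue beaker

ROBOT

A 7-joint arm with a two-finger parallel gripper is mounted at the origin on the work surface. World frame = base frame: x ahead of the robot, y to its left, z up, the work surface at z = 0. Lengths are in m, angles in rad, forces in N, time in s.
With the tool pointing down it reaches from about 0.35 to 0.9 m from the base axis. Payload 7.2 kg.
Tool frame: the origin (TCP) lies between the finger pads; the fingertips stand 8 mm ahead of it and the grasp point (between the pads) lies 11 mm behind it; z points along the fingers, y is the direction in which the jaws open and shut (so a half turn about z gives the same grasp; the last joint's range is limited). The gripper opens to 88 mm and grips with 3 to 60 N. Pads are 20 mm wide; open, the fingers measure 115 mm over their backs; the gripper's body (75 mm by 178 mm) begins 61 mm behind the grasp point.
Start: joints at [-1.377, 0.411, -0.013, 1.596, 0.006, 1.134, -0.082], TCP at [0.162, 0.604, 0.231] pointing down, gripper open.
Joint ranges: [-2.95, 2.95], [-0.29, 1.99], [-1.47, 1.44], [0.14, 2.54], [-1.03, 4.17], [0.13, 1.85], [-2.86, 2.86]. Speed limits (rad/s): [2.39, 2.39, 3.01, 3.01, 3.14, 3.14, 3.14].

INTERFACE

Orientations are given as a unit quaternion [w, x, y, z].
In Python, from plant import manip gives the robot as it stands. The module is installed in compiled form; this text tells all that it offers.
- The arm moves only by the shell command python3 -m inch 'ROWS' [FORCE]. ROWS is JSON, a list of rows, each a list of 5 numbers: the shift along the tool's x, y, z in mm, then the turn about the tool's z in rad, then the opening, from 0 (shut) to 1 (fully open). In form: [[x, y, z, roll, grip], ...]. A call has 1 to 12 rows; each row is the pose to reach, as a shift and turn from the pose measured when the call began, along the tool's axes at that moment; what a row does not reach only later rows make up. A row lasts 1/10 s, in which the tool goes at most 50 mm and 8.59 degrees, less where a joint would pass 70% of its speed; a pose out of reach is approached as far as the arm can. A call with a gripper value outside its range is refused whole. The fingers move at their own pace and stop on an object; FORCE is the grip in N (left out, the last holds). Time passes only in rows, so rows that repeat a pose let the fingers close. It gives the time, the measured TCP pose, the force and the opening at its end, in the units of the state.
- manip.get_state(): the state, without advancing time (a new reading comes with each control period).
- manip.snapshot(name): name is "scene" or "top" or "wrist"; returns a dict with "image" (420x560x3 uint8, blue, green, red), "K" (3x3 intrinsics, pixels), "extrinsics" (4x4, takes a point from camera to world coordinates); the wrist camera has in their place "T_tool_cam" (4x4, takes a point from camera to tool coordinates, whose origin is the TCP and whose axes are the flange's). Camera axes: x right, y up, looking along -z (the intrinsics and any distortion apply to the point x, -y, -z); pixel columns grow to the right and rows downward; lengths in m; the calibration is good to about 2 mm. A picture is of the moment at which its call begins: read the wrist's pose just before it. There is no depth.
- manip.sign_off(): hands the job in, once; it reports no verdict.
The state is a dict: "t": time; "q": joint angles; "joint_velocities": joint speeds; "tau": joint torques, N m; "eef_pos": TCP position; "tool_rot": TCP orientation; "ft_force": force on the tool from outside, world axes, zero at the start; "moment": the same for the moment, N m; "grip_width": finger opening in m.
Only numpy, scipy, OpenCV 4.12 (cv2) and the standard library are available. Lean on these libraries where they do the work, as an engineer would, in place of code of your own. Each camera call takes 0.05 s, during which the arm holds its last target.

TASK

The funnel stand's swing arm is locked over the white beaker by a spring pin. Hook a fingertip under the red pull ring and lift the pin out of its hole without clamping the ring hard, swing the arm one hole so that the funnel stands over the blue beaker, and let the pin spring fully home in that hole. Leave the ring, and do not shift or pick up any beaker or anything else on the bench.

Things in the scene. Friction and masses are not known exactly. Their poses are not given: they have to be found in the camera images.
- stand_pivot (a point): Fixed funnel stand: white base 250 x 230 x 10 mm, 40 mm column. This point is on the vertical pivot axis, level with the top of the index plate, 116 mm above the bench. x axis: from pivot to white beaker. The beakers stand towards +x, the index plate towards -x.
- mid_hole (a point): Blue index plate, a 14 mm thick arc 103 to 137 mm from the pivot axis on five spokes, on the stand's -x side. Five 15 mm holes 120 mm from the axis, 0.5 rad apart. This point: mouth of the middle hole, in which the pin starts.
- swing_arm (a joint): Swing arm, a bar 260 x 30 x 12 mm on the pivot: ring and pin 120 mm from the axis towards the stand's -x, funnel on the opposite end. Rad, 0 (the start) over the white beaker, + counter-clockwise from above: funnel goes to the stand's +y, ring to its -y. Holes at -1, -0.5, 0, 0.5, 1. Slight friction, stays where left. Bar top 134 mm above the bench; brass pin bush 26 mm across, to 160 mm.
- pin (a joint): Spring index pin, slides straight up in the arm's end. Metres: 0 fully home in a hole, 0.014 its tip is just clear of the plate (or rests on it between holes), 0.032 upper stop. The spring pulls it down with 4.5 N at home, 7.7 N at the stop. The round tip, 12 mm across, finds a hole from about 4 mm off.
- ring_center (a point): Centre of the red pull ring on the pin's top: 60 mm clear inside, wire 8 mm. It leans 45 degrees towards the pivot: foot on the pin, top 48 mm higher and 48 mm nearer the pivot, so a finger pointing 45 degrees down and towards the pivot goes square through. Pin home: 196 mm above the bench, 96 mm from the pivot axis. x axis: along the arm to the pivot. Free space behind it down to the bar.
- funnel_tip (a point): Lower end of the spout of the white funnel (64 mm across at its mouth), 96 mm above the bench, 110 mm from the pivot axis; it passes about 16 mm above the beakers' rims.
- beaker_blue_center (a point): Blue beaker, the one to be served: loose open plastic cup 44 mm across and 70 mm high, standing on the stand's base plate 110 mm from the pivot axis, 0.5 rad to the one or the other side of the white one (blue and orange may be swapped). The point is its centre, half-way up (45 mm above the bench). Not to be shifted.
- beaker_orange_center (a point): Orange beaker: loose open plastic cup 44 mm across and 70 mm high, standing on the stand's base plate 110 mm from the pivot axis, 0.5 rad to the one or the other side of the white one (blue and orange may be swapped). The point is its centre, half-way up (45 mm above the bench). Not to be shifted.
- beaker_white_center (a point): White beaker, under the funnel at the start: loose open plastic cup 44 mm across and 70 mm high, standing on the stand's base plate 110 mm from the pivot axis, 0 rad from the stand's +x. The point is its centre, half-way up (45 mm above the bench). Not to be shifted.
- dropper_center (a point): Loose white dropper bottle with black cap, 32 mm across and 85 mm high; the point is half-way up. Not to be shifted.
- rack_center (a point): Loose blue test tube rack, 200 x 85 x 65 mm with tubes up to 122 mm high; the point is half-way up the rack, its x axis along the rack. Not to be shifted.
- cap_center (a point): Loose blue screw cap, 30 mm across and 14 mm high, lying on the bench; the point is its centre. Not to be shifted.
Things that resemble listed ones, but are neither listed nor needed, are in the scene too. Of the things like the part that bears beaker_blue_center, leave any that is yellow; of the rest the smaller one is meant.

How it is judged:
On the way, in this order (a step that is already met when the one before it is completed fails the run):
1. the robot lifts the pin by its ring clear of the starting hole (value of joint pin above 0.0145 m and value of joint swing_arm between -0.1 and 0.1 rad and contact force between the fingers and pin above 1 N), for 0.05 s.
2. the arm is swung to the next hole with the funnel over the blue beaker, and the pin is fully home in it (value of joint pin below 0.003 m and (value of joint swing_arm between 0.47 and 0.53 rad or value of joint swing_arm between -0.53 and -0.47 rad) and horizontal distance between funnel_tip and beaker_blue_center below 0.015 m), for 0.2 s.
At the end, for the whole second after the job is handed in: The arm stands still one hole (0.5 rad, within 0.03) from its start, the funnel's spout within 15 mm of the blue beaker's centre seen from above, the pin home within 3 mm, and the beakers, bottle, rack and cap within 15 mm of where they stood (all of step 2 and velocity of joint swing_arm between -0.03 and 0.03 rad/s and distance of each of beaker_blue_center, beaker_orange_center, beaker_white_center, dropper_center, rack_center, cap_center from where it was at the start of the episode below 0.015 m); the robot touches nothing.
It fails at once if a beaker, the bottle, the rack or the cap is shifted or lifted by more than 15 mm (distance of any of beaker_blue_center, beaker_orange_center, beaker_white_center, dropper_center, rack_center, cap_center from where it was at the start of the episode above 0.015 m).
It fails at once if the ring is clamped or wrenched with more than 45 N (contact force between the fingers and pin above 45 N).
It also fails if it takes over 48 s, if anything falls off the work surface, if the arm or the gripper's body presses on something with over 40 N, if the wrist force passes 120 N, or if a joint passes its speed limit or range.

## Working session

There is one attempt and no reset: what is moved stays moved. The work goes in short steps, Python scripts to look and compute and a shell command to move; the robot and the scene stay as the last step left them, time stands still between calls to the robot, and variables do not carry over. Pictures are saved under pics/ and viewed, and the job is handed in when it is done.

```bash
mkdir -p pics; ls; cat > h.py <<'E'
import numpy as np, cv2, json
from plant import manip
def snap(n,f):
    s=manip.get_state(); d=manip.snapshot(n); cv2.imwrite('pics/'+f+'.png',d['image'])
    np.savez('pics/'+f+'.npz',K=d['K'],E=d.get('extrinsics',d.get('T_tool_cam')),p=s['eef_pos'],q=s['tool_rot'])
    return d
def ray(f,u,v,T=None):
    z=np.load('pics/'+f+'.npz'); K=z['K'];E=z['E'] if T is None else T
    d=np.linalg.inv(K)@[u,v,1]; d=np.array([d[0],-d[1],-d[2]])
    return E[:3,3],E[:3,:3]@d
def onz(f,u,v,h,T=None):
    o,d=ray(f,u,v,T); return o+d*(h-o[2])/d[2]
E
python3 - <<'E'
from h import *
a=snap('scene','s0');b=snap('top','t0');c=snap('wrist','w0')
print({k:(v if k!='image' else 0) for k,v in b.items()});print(a['extrinsics'])
print({k:(v if k!='image' else 0) for k,v in c.items()});
print(manip.get_state())
E
```

```text
pics
{'image': 0, 'K': array([[442.53308103,   0.        , 281.51963478],
       [  0.        , 442.53308103, 208.94153911],
       [  0.        ,   0.        ,   1.        ]]), 'extrinsics': array([[ 0.02221585,  0.99280592, -0.11765568,  0.47531818],
       [-0.99971509,  0.02103306, -0.0112853 , -0.04916194],
       [-0.00872945,  0.11787288,  0.99299032,  1.29081736],
       [ 0.        ,  0.        ,  0.        ,  1.        ]])}
[[-0.26403615 -0.51871788  0.81315231  1.51606538]
 [ 0.96450971 -0.13987062  0.2239581   0.2145776 ]
 [-0.00243495  0.84342633  0.53723933  0.73513968]
 [ 0.          0.          0.          1.        ]]
{'image': 0, 'K': array([[291.81719874,   0.        , 282.15997223],
       [  0.        , 291.81719874, 213.1191591 ],
       [  0.        ,   0.        ,   1.        ]]), 'T_tool_cam': array([[-1.30147690e-03,  9.64752867e-01,  2.63154349e-01,
         7.09306091e-02],
       [ 9.99999150e-01,  1.23582130e-03,  4.15017441e-04,
         6.35305113e-05],
       [ 7.51775164e-05,  2.63154665e-01, -9.64753656e-01,
        -1.54397478e-01],
       [ 0.00000000e+00,  0.00000000e+00,  0.00000000e+00,
         1.00000000e+00]])}
{'t': 0.15, 'q': array([-1.37721528,  0.41172163, -0.0127092 ,  1.5967959 ,  0.00558975,
        1.13431511, -0.08219665]), 'joint_velocities': array([-7.52187650e-04, -1.32880403e-03,  3.60466769e-04, -2.64771774e-03,
        1.01143476e-04,  3.79637698e-05, -1.40116661e-03]), 'tau': array([ 1.97394256e-03, -5.88332999e+01,  6.42705448e-01, -2.91292369e+01,
       -5.37071249e-02,  1.56781037e-02,  8.52916696e-05]), 'eef_pos': array([0.16168678, 0.60335256, 0.23002175]), 'tool_rot': array([-4.08522380e-05,  1.30507262e-01,  9.91447170e-01, -6.00880481e-04]), 'ft_force': array([ 0.61003798,  0.20126839, -0.20843237]), 'moment': array([-0.00513438,  0.03305177,  0.03467243]), 'grip_width': 0.08782026929222506}
```

View pics/s0.png

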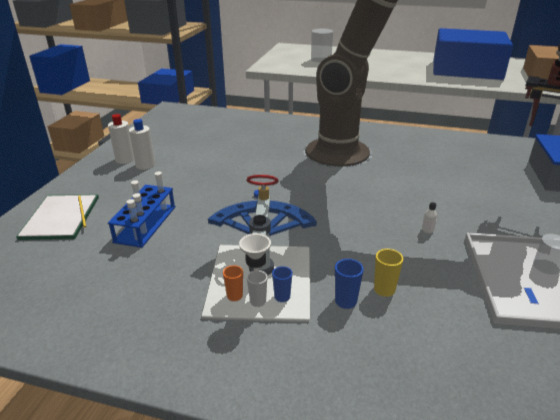

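View pics/t0.png

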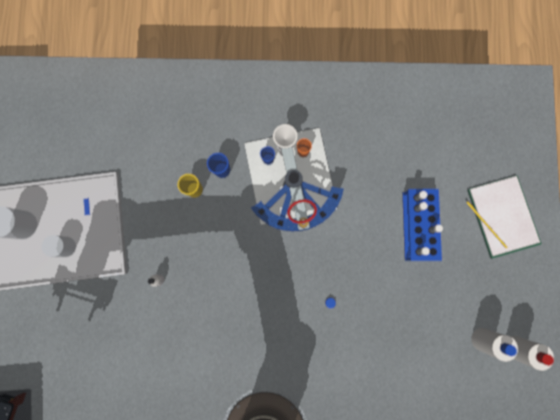

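View pics/w0.png

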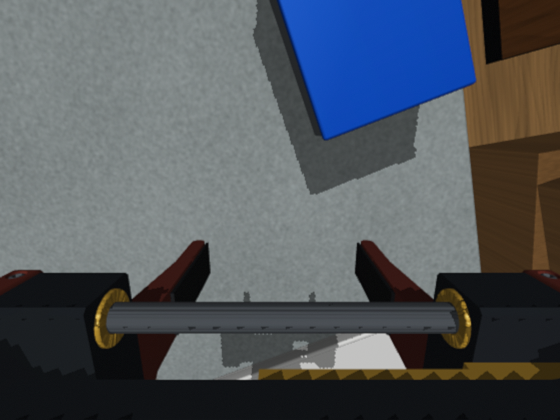

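The blue candidates in the top view are the small blue cup on the base at (267,156), the larger blue cup on the bench at (219,165) and the yellow one at (189,185). The small one on the white base fits: it is the smaller of the non-yellow ones. I'll confirm it in enlarged crops.

```bash
python3 - <<'E'
from h import *
t=cv2.imread('pics/t0.png');s=cv2.imread('pics/s0.png')
A=cv2.resize(t[110:250,160:360],None,fx=4,fy=4,interpolation=cv2.INTER_CUBIC)
B=cv2.resize(s[160:320,190:410],None,fx=3.5,fy=3.5,interpolation=cv2.INTER_CUBIC)
cv2.imwrite('pics/tc.png',A);cv2.imwrite('pics/sc.png',B)
for n,im,box in(('t0',t,(190,240,270,330)),('s0',s,(165,200,235,290))):
    hsv=cv2.cvtColor(im,cv2.COLOR_BGR2HSV);m=(((hsv[...,0]<8)|(hsv[...,0]>172))&(hsv[...,1]>130)&(hsv[...,2]>60)).astype(np.uint8)
    k=np.zeros_like(m);k[box[0]:box[1],box[2]:box[3]]=1;m*=k
    c=max(cv2.findContours(m,0,2)[0],key=cv2.contourArea)
    print(n,cv2.fitEllipse(c),cv2.boundingRect(c))
E
```

```text
t0 ((301.6435241699219, 210.8986358642578), (20.966102600097656, 27.52459144592285), 72.21987915039062) (288, 200, 28, 23)
s0 ((262.2547302246094, 179.3243865966797), (8.952149391174316, 28.882930755615234), 91.93659973144531) (248, 175, 29, 10)
```

View pics/tc.png

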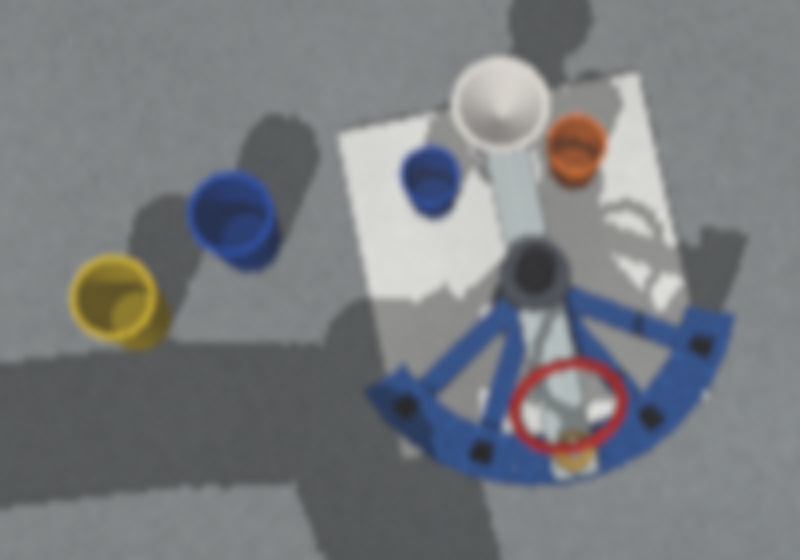

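View pics/sc.png

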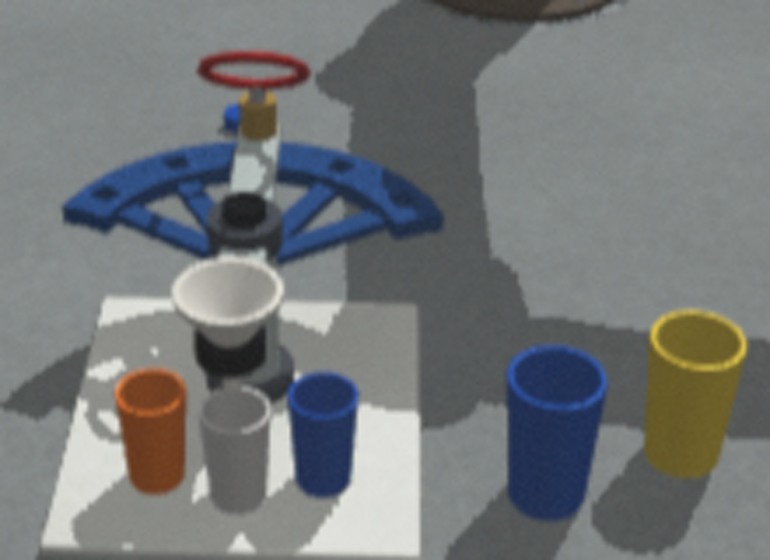

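```bash
cat > m.py <<'E'
from h import *
from scipy.optimize import least_squares
def tri(p,q):
    (o1,d1),(o2,d2)=p,q; a=np.linalg.lstsq(np.c_[d1,-d2],o2-o1,rcond=None)[0]
    x,y=o1+a[0]*d1,o2+a[1]*d2; return (x+y)/2,np.linalg.norm(x-y)
c,e=tri(ray('t0',301.64,210.9),ray('s0',262.25,179.32)); print('ring',c,e)
H=np.array([onz('t0',160+u/4,110+v/4,.116)[:2] for u,v in [(405,407),(482,452),(651,417),(702,345)]])
A=np.array([-1,-.5,.5,1])
def f(x):  # hole i at angle; from image left=+y: hole angle pi+th-A ; left hole is arm -1 (ring to +y)
    a=x[2]+np.pi+A
    return (H-x[:2]-.12*np.c_[np.cos(a),np.sin(a)]).ravel()
r=least_squares(f,[.58,-.08,0]);print('pivot,yaw',r.x,'res mm',(r.fun*1e3).round(1))
P=r.x[:2];th=r.x[2];u=np.array([np.cos(th),np.sin(th)])
print('ring pred',P-.096*u, 'ring dir',np.arctan2(*(P-c[:2])[::-1]),np.linalg.norm(P-c[:2]))
print('funnel top @0.15', onz('t0',160+502/4,110+104/4,.16))
print('white pred',P+.11*u)
for s in (1,-1):
  a=th+.5*s;print('beaker',s,P+.11*np.array([np.cos(a),np.sin(a)]))
print('blue rim',onz('t0',160+431/4,110+176/4,.08)[:2],'orange',onz('t0',160+576/4,110+144/4,.08)[:2])
E
python3 m.py
```

```text
ring [ 0.60078656 -0.08666095  0.19918849] 0.0002720529603792013
pivot,yaw [ 0.69211478 -0.06613244  0.22820583] res mm [-0.3  0.6  0.2 -0.   0.  -0.1  0.  -0.5]
ring pred [ 0.59860369 -0.08785054] ring dir 0.2211024589943978 0.09360695932232331
funnel top @0.15 [ 0.80225799 -0.04247188  0.16      ]
white pred [ 0.7992629  -0.04124712]
beaker 1 [0.77421544 0.00707603]
beaker -1 [ 0.79807676 -0.09566306]
blue rim [0.77270247 0.0065497 ] orange [ 0.79764017 -0.09442243]
```

The measurements agree: ring at z=199 mm (expected 196), 94 mm from the pivot (expected 96), and the beaker predictions fall within 2 mm of the rims. The confirmed small blue beaker is on the stand's +y side, so the swing is +0.5. Moving over the ring now.

```bash
python3 -m inch '[[-10,-8,-30,0.05,0.4],[-45,-38,-60,0.15,0.4],[-80,-70,-90,0.25,0.4],[-117,-102,-90,0.35,0.4],[-154,-134,-90,0.45,0.4],[-191,-166,-90,0.55,0.4],[-228,-198,-90,0.65,0.4],[-265,-230,-90,0.75,0.4],[-302,-262,-90,0.85,0.4],[-339,-294,-90,0.95,0.4],[-376,-326,-90,1.05,0.4],[-410,-356,-90,1.08,0.4]]' 12
cat > tgt.py <<'E'
import sys
from h import *
from scipy.spatial.transform import Rotation as R
s=manip.get_state();p=s['eef_pos'];M=R.from_quat(s['tool_rot'],scalar_first=True).as_matrix()
P=np.array([.6928,-.0660]);th=.226
def rel(a,r,z,name=''):
    t=np.r_[P-r*np.array([np.cos(th+a),np.sin(th+a)]),z]
    y=np.arctan2(M[1,1],M[0,1]); roll=(y-th-a+np.pi/2)%np.pi-np.pi/2
    print(name,'rows mm',((M.T@(t-p))*1e3).round(1),'roll',round(roll,3))
print('p',p.round(4),'z',M[:,2].round(3),'F',s['ft_force'].round(1),'w',s['grip_width'],'t',s['t'],'q',s['q'].round(2))
E
python3 -c "
from tgt import *
rel(0,.072,.32);rel(0,.072,.209)"
```

```text
t: 1.35
eef_pos: [0.4664, 0.1512, 0.3207]
tool_rot: [0.0, 0.623, 0.782, -0.0]
ft_force: [1.1, 1.0, 0.1]
grip_width: 0.0354
p [0.4664 0.1512 0.3207] z [ 0.    -0.001 -1.   ] F [1.1 1.  0.1] w 0.0353867769221959 t 1.35 q [-0.84  0.1   0.47  1.81 -0.05  1.25 -0.13]
 rows mm [-262.3  100.2    0.9] roll -0.001
 rows mm [-262.2  100.2  111.9] roll -0.001
```

```bash
python3 -m inch '[[-35,13,0,0,0.4],[-75,29,0,0,0.4],[-115,44,0,0,0.4],[-155,59,0,0,0.4],[-195,75,0,0,0.4],[-230,88,0,0,0.4],[-255,97,0,0,0.4],[-262,100,0,0,0.4],[-262,100,0,0,0.4],[-262,100,0,0,0.4]]'
python3 -c "
from tgt import *
rel(0,.072,.32);rel(0,.072,.209)
snap('wrist','w1');snap('top','t1');snap('scene','s1')"
```

```text
t: 2.35
eef_pos: [0.6219, -0.0805, 0.3206]
tool_rot: [-0.0, 0.623, 0.782, -0.0]
ft_force: [0.1, 0.2, 0.4]
grip_width: 0.0351
p [ 0.6219 -0.0805  0.3206] z [-0.001 -0.    -1.   ] F [0.1 0.2 0.4] w 0.03505891907215267 t 2.35 q [-0.39  0.4   0.63  1.49 -0.23  1.33  0.49]
 rows mm [-1.7  0.3  0.6] roll -0.0
 rows mm [ -1.7   0.4 111.6] roll -0.0
```

View pics/w1.png

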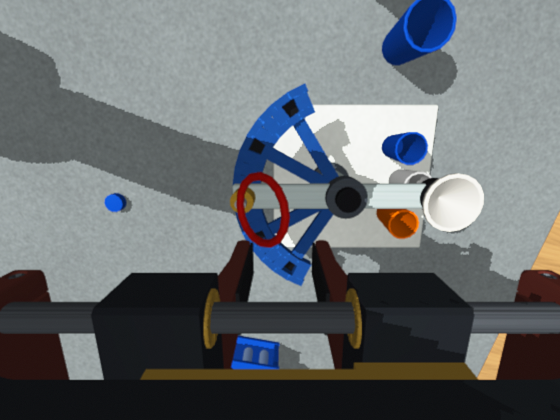

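View pics/s1.png

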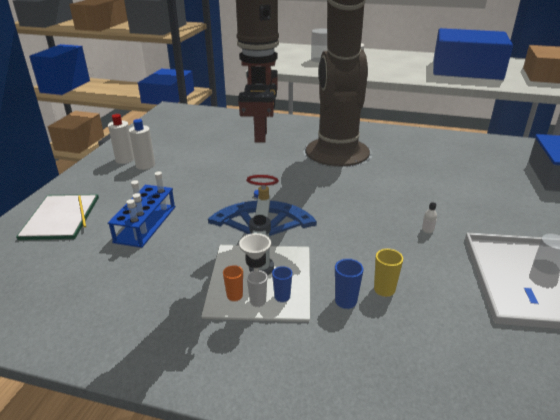

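The wrist view shows the ring at about (262,210), with its pivot-side top near (285,215); the fingers point at the space beside it. I'll check the wire position from this view.

```bash
python3 - <<'E'
from h import *
from scipy.spatial.transform import Rotation as R
from scipy.optimize import least_squares
z=np.load('pics/w1.npz');T=np.eye(4);T[:3,:3]=R.from_quat(z['q'],scalar_first=True).as_matrix();T[:3,3]=z['p'];T=T@z['E']
im=cv2.imread('pics/w1.png');hsv=cv2.cvtColor(im,cv2.COLOR_BGR2HSV)
m=(((hsv[...,0]<8)|(hsv[...,0]>172))&(hsv[...,1]>150)&(hsv[...,2]>60)).astype(np.uint8);m[:165]=0;m[248:]=0;m[:,:225]=0;m[:,300:]=0
c=max(cv2.findContours(m,0,2)[0],key=cv2.contourArea);print(cv2.boundingRect(c),cv2.fitEllipse(c))
(cx,cy)=cv2.fitEllipse(c)[0]
print('ctr@.196',onz('w1',cx,cy,.196,T))
xm=c[:,0,0].max();ys=c[c[:,0,0]>=xm-1][:,0,1];print(xm,ys.mean(),'top wire@.220',onz('w1',xm-2,ys.mean(),.22,T))
for u,v,h in((347,197,.15),):print('pivot cap',onz('w1',u,v,h,T))
E
```

```text
(237, 172, 52, 75) ((262.410400390625, 209.22409057617188), (49.54743957519531, 74.40180206298828), 166.34922790527344)
ctr@.196 [ 0.60370748 -0.08536937  0.196     ]
288 216.16666666666666 top wire@.220 [ 0.62620677 -0.08053891  0.22      ]
pivot cap [ 0.69401419 -0.06218502  0.15      ]
```

```bash
python3 -m inch '[[-1,1,25,0,0.4],[-1,1,50,0,0.4],[-1,1,70,0,0.4],[-1,1,85,0,0.4],[-1,1,95,0,0.4],[-1,1,103,0,0.4],[-1,1,109,0,0.4],[-1,1,112,0,0.4],[-1,1,112,0,0.4]]' 12
python3 -c "
from tgt import *
rel(0,.072,.209)
snap('wrist','w2');snap('top','t2');d=snap('scene','s2')['image']
cv2.imwrite('pics/s2c.png',cv2.resize(d[110:250,190:340],None,fx=4,fy=4,interpolation=2))"
```

```text
t: 3.4
eef_pos: [0.6233, -0.081, 0.2091]
tool_rot: [0.0, 0.623, 0.783, 0.0]
ft_force: [1.2, -0.7, 0.4]
grip_width: 0.0353
p [ 0.6233 -0.081   0.2091] z [ 0.  0. -1.] F [ 1.2 -0.7  0.4] w 0.03526092530611621 t 3.4 q [-0.36  0.48  0.59  1.64 -0.29  1.11  0.53]
 rows mm [-0.9 -1.   0.1] roll 0.001
```

View pics/w2.png

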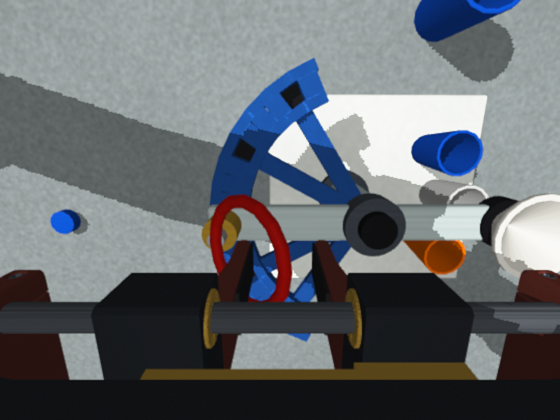

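View pics/s2c.png

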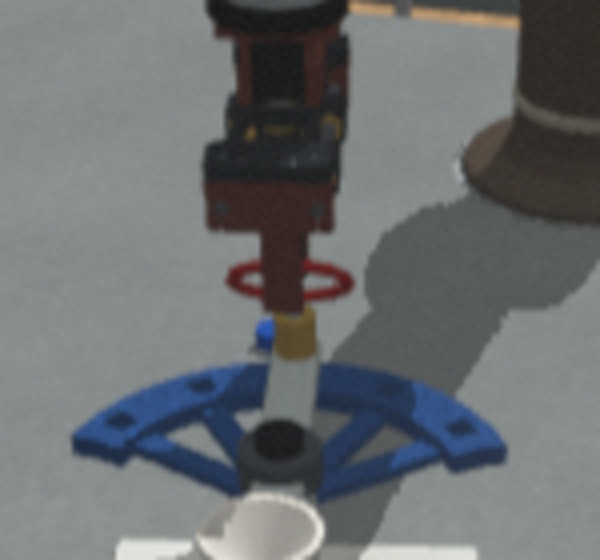

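The outer (left) finger is inside the ring and the other is on the pivot side, with the wire between them at about (285,270). Closing lightly on it.

```bash
python3 -m inch '[[0,0,0,0,0.2],[0,0,0,0,0.12],[0,0,0,0,0.05],[0,0,0,0,0.02],[0,0,0,0,0.02],[0,0,0,0,0.02]]' 12
python3 -c "
from tgt import *
rel(0,.072,.209)"
```

```text
t: 4.15
eef_pos: [0.624, -0.081, 0.2097]
tool_rot: [0.001, 0.622, 0.783, 0.001]
ft_force: [1.9, 1.1, -0.4]
grip_width: 0.0084
p [ 0.624  -0.081   0.2097] z [ 0.002  0.    -1.   ] F [ 1.9  1.1 -0.4] w 0.008415635494572159 t 4.15 q [-0.36  0.48  0.59  1.64 -0.29  1.11  0.53]
 rows mm [-0.8 -1.6  0.7] roll 0.001
```

The opening is 8.4 mm, which matches the 8 mm wire. Lifting.

```bash
python3 -m inch '[[0,0,-3,0,0.02],[0,0,-6,0,0.02],[0,0,-9,0,0.02],[0,0,-12,0,0.02],[0,0,-15,0,0.02],[0,0,-18,0,0.02],[0,0,-21,0,0.02],[0,0,-23,0,0.02],[0,0,-23,0,0.02],[0,0,-23,0,0.02]]' 12
python3 -c "
from tgt import *
rel(0,.072,.232)
snap('wrist','w3');d=snap('scene','s3')['image']
cv2.imwrite('pics/s3c.png',cv2.resize(d[110:250,190:340],None,fx=4,fy=4,interpolation=2))"
```

```text
t: 5.15
eef_pos: [0.6239, -0.081, 0.2327]
tool_rot: [0.001, 0.622, 0.783, 0.001]
ft_force: [3.5, 0.9, -7.4]
grip_width: 0.0084
p [ 0.6239 -0.081   0.2327] z [ 0.002  0.    -1.   ] F [ 3.5  0.9 -7.4] w 0.008427494737437771 t 5.15 q [-0.37  0.46  0.6   1.62 -0.28  1.15  0.52]
 rows mm [-0.9 -1.5  0.7] roll 0.001
```

View pics/s3c.png

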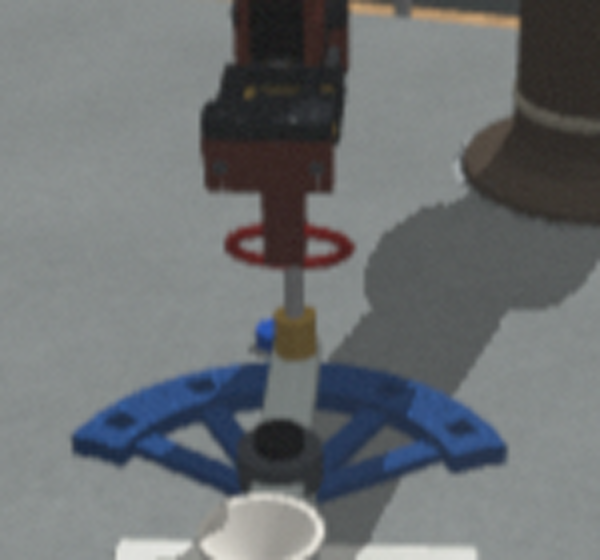

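View pics/w3.png

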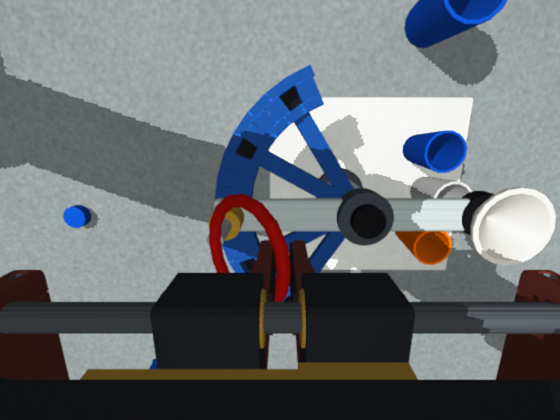

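```bash
python3 - <<'E'
from tgt import *
d=p[:2]-P
for a in np.r_[.02,.07:.48:.05,.5]:
    r=np.array([[np.cos(a),-np.sin(a)],[np.sin(a),np.cos(a)]])
    t=np.r_[P+r@d,p[2]];print(round(a,2),((M.T@(t-p))*1e3).round(1),-round(a,2))
E
```

```text
p [ 0.6239 -0.081   0.2326] z [ 0.002  0.    -1.   ] F [ 3.3 -0.2 -6.9] w 0.00814690815522266 t 5.25 q [-0.37  0.46  0.6   1.62 -0.28  1.15  0.52]
0.02 [-1.4 -0.   0. ] -0.02
0.07 [-4.9  0.1  0. ] -0.07
0.12 [-8.4  0.4  0. ] -0.12
0.17 [-11.9   0.9   0. ] -0.17
0.22 [-15.4   1.5   0. ] -0.22
0.27 [-18.8   2.3   0. ] -0.27
0.32 [-22.2   3.3   0. ] -0.32
0.37 [-25.6   4.4   0. ] -0.37
0.42 [-28.8   5.8   0. ] -0.42
0.47 [-32.    7.2   0. ] -0.47
0.5 [-33.9   8.2   0. ] -0.5
```

```bash
python3 -m inch '[[-1.4,0,0,-0.02,0.02],[-4.9,0.1,0,-0.07,0.02],[-8.4,0.4,0,-0.12,0.02],[-11.9,0.9,0,-0.17,0.02],[-15.4,1.5,0,-0.22,0.02],[-18.8,2.3,0,-0.27,0.02],[-22.2,3.3,0,-0.32,0.02],[-25.6,4.4,0,-0.37,0.02],[-28.8,5.8,0,-0.42,0.02],[-32,7.2,0,-0.47,0.02],[-33.9,8.2,0,-0.5,0.02],[-33.9,8.2,0,-0.5,0.02]]' 12
python3 -c "
from tgt import *
rel(.5,.0705,.2327)
snap('wrist','w4');d=snap('top','t4')['image'];snap('scene','s4')
cv2.imwrite('pics/t4c.png',cv2.resize(d[110:250,160:360],None,fx=4,fy=4,interpolation=2))"
```

```text
t: 6.45
eef_pos: [0.6395, -0.1119, 0.2323]
tool_rot: [0.001, 0.409, 0.912, 0.001]
ft_force: [2.8, 2.2, -8.9]
grip_width: 0.0081
p [ 0.6395 -0.1119  0.2323] z [ 0.001  0.001 -1.   ] F [ 2.8  2.2 -8.9] w 0.008135402633804361 t 6.45 q [-0.23  0.48  0.48  1.56 -0.24  1.16  1.03]
 rows mm [-1.1 -0.2 -0.4] roll 0.002
```

View pics/w4.png

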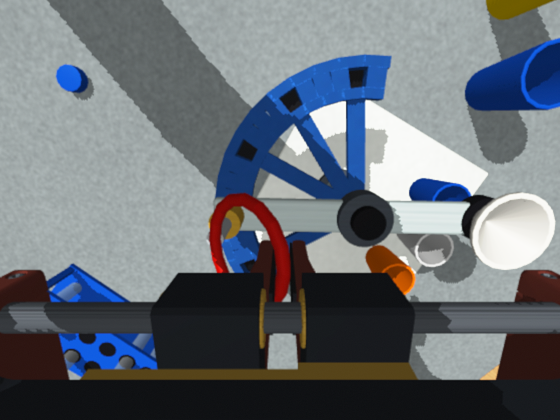

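View pics/t4c.png

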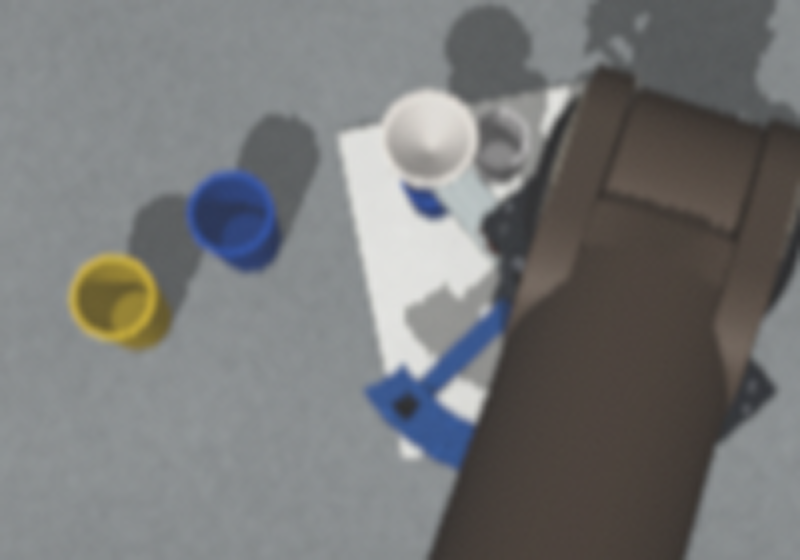

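View pics/s4.png

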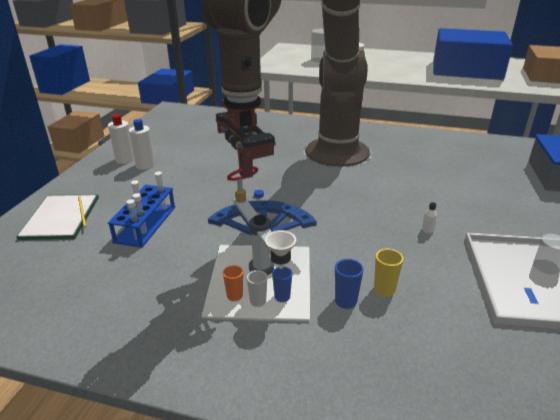

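```bash
python3 - <<'E'
from h import *
P=np.array([.6925,-.066])
for n,b in(('t0',(118,152,265,302)),('t4',(126,158,250,284))):
    im=cv2.imread(f'pics/{n}.png');y0,y1,x0,x1=b
    hsv=cv2.cvtColor(im,cv2.COLOR_BGR2HSV)[y0:y1,x0:x1]
    g=cv2.GaussianBlur(cv2.resize(cv2.cvtColor(im,cv2.COLOR_BGR2GRAY)[y0:y1,x0:x1],None,fx=8,fy=8,interpolation=2),(0,0),4)
    c=cv2.HoughCircles(g,cv2.HOUGH_GRADIENT,1,500,param1=40,param2=12,minRadius=75,maxRadius=110)
    c=c[0,0];u,v=x0+(c[0]+.5)/8-.5,y0+(c[1]+.5)/8-.5
    w=onz(n,u,v,.16)[:2];d=w-P;print(n,u,v,c[2]/8,w,np.linalg.norm(d),np.arctan2(d[1],d[0]))
E
```

```text
t0 284.625 135.5 12.125 [ 0.80356051 -0.0401471 ] 0.1140298600816106 0.22870913756511077
t4 266.625 143.875 12.275 [0.78009809 0.00651826] 0.11372036766084428 0.6914946983705278
```

The funnel reads about 0.46–0.48 rad and the tool 1 mm short of the arc, so I'll add about 0.025 rad, lower most of the way and recheck.

```bash
python3 -m inch '[[-1,0.2,0,-0.01,0.02],[-2,0.5,2,-0.02,0.02],[-2,0.5,5,-0.02,0.02],[-2,0.5,7,-0.02,0.02],[-2,0.5,7,-0.02,0.02]]' 12
python3 - <<'E'
from tgt import *
rel(.5,.0705,.2327)
P=np.array([.6925,-.066])
snap('wrist','w5');im=snap('top','t5')['image']
y0,y1,x0,x1=126,158,250,284
g=cv2.GaussianBlur(cv2.resize(cv2.cvtColor(im,cv2.COLOR_BGR2GRAY)[y0:y1,x0:x1],None,fx=8,fy=8,interpolation=2),(0,0),4)
c=cv2.HoughCircles(g,cv2.HOUGH_GRADIENT,1,500,param1=40,param2=12,minRadius=75,maxRadius=110)[0,0]
w=onz('t5',x0+(c[0]+.5)/8-.5,y0+(c[1]+.5)/8-.5,.16)[:2];d=w-P;print(c,w,np.arctan2(d[1],d[0])-.2287)
E
```

```text
t: 7.1
eef_pos: [0.6409, -0.1133, 0.2251]
tool_rot: [0.0, 0.401, 0.916, 0.0]
ft_force: [-0.0, -0.1, -6.8]
grip_width: 0.0083
p [ 0.6409 -0.1133  0.2251] z [ 0.001 -0.    -1.   ] F [-0.  -0.1 -6.8] w 0.008281532411596624 t 7.1 q [-0.23  0.49  0.48  1.56 -0.24  1.15  1.05]
 rows mm [ 1.  -0.3 -7.6] roll 0.02
[130.5 152.5  97.7] [0.77804626 0.00843035] 0.4873250702394808
```

View pics/w5.png

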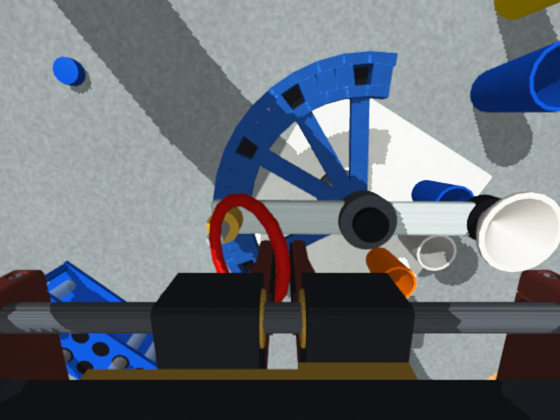

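Now 0.487 rad, within the 4 mm capture range. Lowering into the hole.

```bash
python3 -m inch '[[0,0,2,0,0.02],[0,0,4,0,0.02],[0,0,6,0,0.02],[0,0,6,0,0.02]]' 12
python3 -c "
from tgt import *
rel(.5,.0705,.2327)"
```

```text
t: 7.6
eef_pos: [0.641, -0.1134, 0.2191]
tool_rot: [0.001, 0.401, 0.916, 0.0]
ft_force: [1.5, 0.6, -7.3]
grip_width: 0.0083
p [ 0.641  -0.1134  0.2191] z [ 0.001 -0.    -1.   ] F [ 1.5  0.6 -7.3] w 0.008327671204226436 t 7.6 q [-0.22  0.49  0.47  1.57 -0.24  1.14  1.05]
 rows mm [  1.   -0.3 -13.6] roll 0.02
```

The spring is still pulling down at about 9.5 mm, so the tip is in the hole. Lowering the rest of the way and opening.

```bash
python3 -m inch '[[0,0,2,0,0.02],[0,0,4,0,0.02],[0,0,6,0,0.02],[0,0,8,0,0.02],[0,0,8,0,0.02],[0,0,8,0,0.1],[0,0,8,0,0.2],[0,0,8,0,0.4],[0,0,8,0,0.4],[0,0,8,0,0.4]]' 12
python3 -c "
from tgt import *
rel(.5,.0705,.2327)
snap('wrist','w6');snap('scene','s6')"
```

```text
t: 8.6
eef_pos: [0.6412, -0.1135, 0.2116]
tool_rot: [0.001, 0.401, 0.916, 0.0]
ft_force: [-0.1, -0.1, 0.2]
grip_width: 0.0342
p [ 0.6412 -0.1135  0.2116] z [ 0.002 -0.    -1.   ] F [-0.1 -0.1  0.2] w 0.03424283328061389 t 8.6 q [-0.22  0.5   0.47  1.58 -0.24  1.12  1.05]
 rows mm [  1.3  -0.3 -21.1] roll 0.02
```

View pics/w6.png

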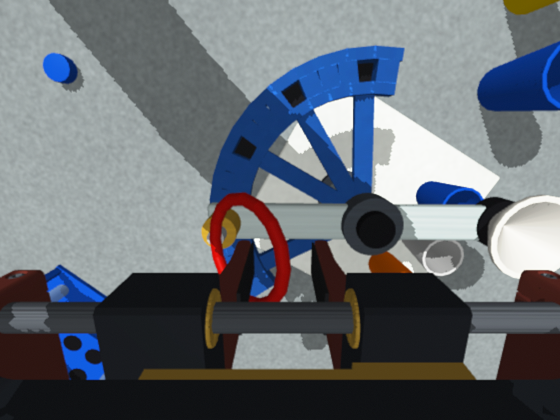

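Force is zero and the ring sits free between the open fingers. Withdrawing straight up, then clear to the robot's side.

```bash
python3 -m inch '[[0,0,-8,0,0.4],[0,0,-20,0,0.4],[0,0,-40,0,0.4],[0,0,-70,0,0.4],[0,0,-105,0,0.4],[0,0,-120,0,0.4],[0,0,-120,0,0.4]]' 12
python3 -c "
from tgt import *"
```

```text
t: 9.4
eef_pos: [0.642, -0.114, 0.3353]
tool_rot: [0.003, 0.401, 0.916, 0.001]
ft_force: [0.7, -0.3, -0.0]
grip_width: 0.0352
p [ 0.642  -0.114   0.3353] z [ 0.007 -0.001 -1.   ] F [ 0.7 -0.3 -0. ] w 0.03520124913976254 t 9.4 q [-0.24  0.42  0.5   1.41 -0.2   1.36  1.02]
```

```bash
python3 -m inch '[[20,-22,0,0,0.4],[45,-49,0,0,0.4],[75,-81,0,0,0.4],[105,-114,0,0,0.4],[136,-147,0,0,0.4],[136,-147,0,0,0.4],[136,-147,0,0,0.4]]' 12
python3 - <<'E'
from tgt import *
im=snap('top','t7')['image'];s=snap('scene','s7')['image']
cv2.imwrite('pics/t7c.png',cv2.resize(im[110:250,160:360],None,fx=4,fy=4,interpolation=2))
cv2.imwrite('pics/s7c.png',cv2.resize(s[160:320,190:410],None,fx=3.5,fy=3.5,interpolation=2))
y0,y1,x0,x1=126,158,250,284
g=cv2.GaussianBlur(cv2.resize(cv2.cvtColor(im,cv2.COLOR_BGR2GRAY)[y0:y1,x0:x1],None,fx=8,fy=8,interpolation=2),(0,0),4)
c=cv2.HoughCircles(g,cv2.HOUGH_GRADIENT,1,500,param1=40,param2=12,minRadius=75,maxRadius=110)[0,0]
w=onz('t7',x0+(c[0]+.5)/8-.5,y0+(c[1]+.5)/8-.5,.16)[:2];d=w-np.array([.6925,-.066]);print(w,'ang',np.arctan2(d[1],d[0])-.2287)
px=[]
for img,n,box in((im,'t7',(185,240,270,340)),(s,'s7',(165,205,215,290))):
    hsv=cv2.cvtColor(img,cv2.COLOR_BGR2HSV);m=(((hsv[...,0]<8)|(hsv[...,0]>172))&(hsv[...,1]>130)&(hsv[...,2]>60)).astype(np.uint8)
    k=np.zeros_like(m);k[box[0]:box[1],box[2]:box[3]]=1;m*=k
    e=cv2.fitEllipse(max(cv2.findContours(m,0,2)[0],key=cv2.contourArea));print(e);px.append(ray(n,*e[0]))
(o1,d1),(o2,d2)=px;a=np.linalg.lstsq(np.c_[d1,-d2],o2-o1,rcond=None)[0];x=(o1+a[0]*d1+o2+a[1]*d2)/2
d=np.array([.6925,-.066])-x[:2];print('ring',x,'ang',np.arctan2(d[1],d[0])-.2211,'start z .1992')
# change elsewhere
for n,b in(('t0',im),('s0',s)):
    df=np.abs(cv2.imread(f'pics/{n}.png').astype(int)-b).max(2)>60
    print(n,[tuple(int(q) for q in z) for z in cv2.connectedComponentsWithStats(df.astype(np.uint8))[2][1:] if z[4]>12])
E
```

```text
t: 10.1
eef_pos: [0.4412, -0.1137, 0.334]
tool_rot: [0.004, 0.401, 0.916, 0.002]
ft_force: [0.3, 0.1, 0.3]
grip_width: 0.0346
p [ 0.4412 -0.1137  0.334 ] z [ 0.009  0.001 -1.   ] F [0.3 0.1 0.3] w 0.03461382008974422 t 10.1 q [-0.35  0.01  0.51  1.86 -0.01  1.27  0.91]
[0.77803324 0.0090853 ] ang 0.49174150863323673
((321.34716796875, 202.35174560546875), (16.180089950561523, 23.867191314697266), 27.374330520629883)
((241.38381958007812, 181.8228302001953), (7.584095001220703, 29.443552017211914), 71.50385284423828)
ring [ 0.62265807 -0.13311116  0.19780976] ang 0.5443613355802137 start z .1992
t0 [(273, 124, 23, 12, 219), (298, 133, 3, 7, 16), (256, 134, 20, 29, 284), (314, 148, 13, 17, 94), (282, 151, 8, 4, 19), (324, 180, 5, 6, 20), (287, 182, 46, 48, 738), (253, 185, 15, 19, 160), (76, 200, 46, 74, 1998), (270, 205, 10, 10, 58), (307, 204, 5, 11, 28), (260, 220, 6, 5, 22), (287, 237, 90, 183, 9773), (56, 266, 19, 11, 109), (68, 276, 30, 5, 65), (51, 280, 16, 4, 36), (0, 398, 12, 22, 262)]
s0 [(250, 0, 36, 19, 610), (322, 0, 33, 60, 1144), (357, 0, 37, 60, 1281), (385, 0, 12, 3, 20), (242, 20, 57, 80, 2321), (557, 47, 3, 12, 25), (556, 61, 4, 5, 14), (316, 68, 3, 10, 23), (525, 79, 35, 23, 456), (317, 84, 3, 19, 49), (361, 95, 3, 11, 18), (253, 175, 25, 11, 122), (227, 176, 28, 44, 413), (259, 187, 7, 7, 27), (256, 196, 14, 21, 176), (266, 229, 33, 18, 232), (219, 231, 73, 33, 679), (503, 235, 11, 2, 18), (473, 244, 66, 54, 2009), (292, 246, 18, 32, 438), (245, 254, 8, 11, 46), (254, 257, 11, 10, 50), (235, 259, 9, 14, 62), (215, 263, 10, 5, 27), (207, 274, 18, 23, 164), (219, 278, 5, 5, 16), (245, 294, 4, 9, 21), (228, 303, 13, 13, 63), (256, 313, 6, 4, 15)]
```

View pics/t7c.png

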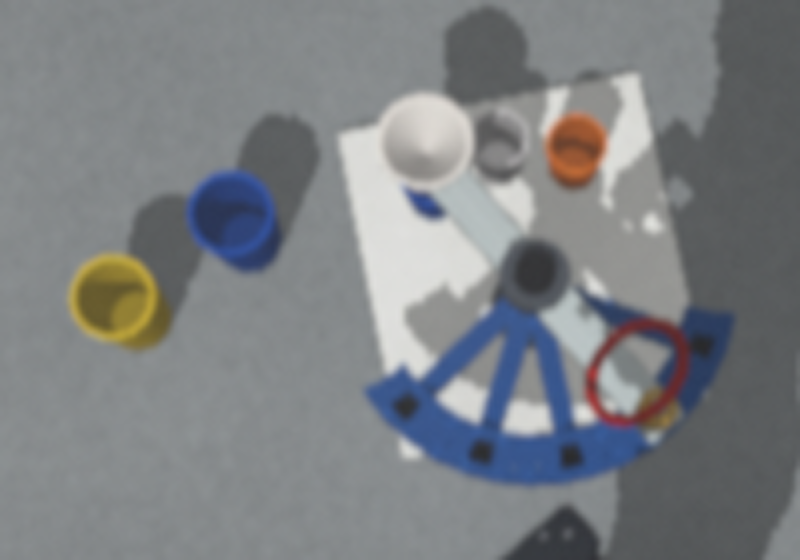

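View pics/s7c.png

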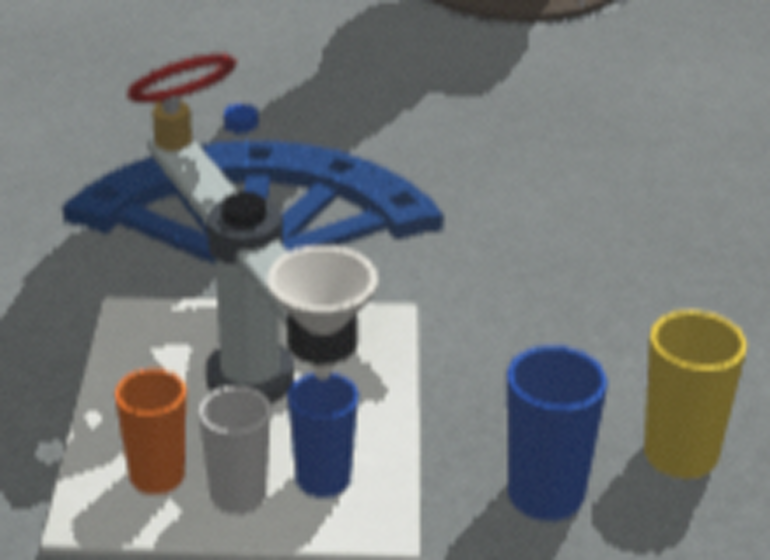

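The pin is home: the ring is at z=198 mm against 199 at the start. The funnel is over the blue beaker and the cups stand at the same pixels as before. Handing in.

```bash
python3 -c "
from plant import manip
print(manip.sign_off())"
```

```text
the job is handed in; nothing more can be done
None
```

The funnel now stands over the small blue beaker, with the arm one hole (+0.5 rad) from its start and the pin back down. I handed the job in; the clock read about 10 s of the 48 s allowed, and no verdict was reported.

**How the pin was lifted:** the moves cannot tilt the tool, so I could not do a pure 45° fingertip hook. I put one fingertip inside the ring and gripped the top of its wire lightly, set at 12 N. I then lifted the pin about 23 mm, swung the arm, lowered the pin into the hole, opened the fingers and withdrew.

**Last checks:**
- **Pin:** the ring's height matches its start, 198 mm against 199 mm. The three holes now in view, including the starting one, are empty.
- **Arm angle:** the funnel reads 0.49 rad from its start. The ring's colour outline gave 0.54 rad, outside the 0.03 rad tolerance. I did not trust that figure because the ring's outline was thinner in that picture, probably from shadow. The seated pin agrees with the funnel reading.
- **Beakers:** they stand where they were in the pictures, judged by eye.
- **Bottle, rack and cap:** I did not measure these again. The robot did not go near them.
- **Contact:** the force on the tool was about zero, with the gripper well away from the stand.

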